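# Hold the hidden bolt head of a shaker drive

## Robot

A 6-joint arm with a two-finger parallel gripper is mounted at the origin on a cart in front of the work surface, level with it; the furniture and walls round the work are solid. World frame = base frame: x ahead of the robot, y to its left, z up, the work surface at z = 0. Lengths are in m, angles in rad, forces in N, time in s.
With the tool pointing down it reaches from about 0.3 to 0.85 m from the base axis. Payload 5.4 kg.
Tool frame: the origin (TCP) lies midway between the tips of the shut fingers; the grasp point (between the pads) lies 19 mm behind it; z points along the fingers, y is the line along which they close (so a half turn about z gives the same grasp; the last joint's range is limited). The gripper opens to 85 mm and grips with 20 to 120 N. Pads are 22 mm wide; open, the fingers measure 114 mm over their backs; the gripper's body (76 mm by 85 mm) begins 54 mm behind the grasp point. The pads swing forward as they close: fully open they stand 13 mm farther back than shut.
Start: joints at [-1.546, 0.158, 1.597, -0, 1.386, -0.21], TCP at [0.134, -0.559, 0.231] pointing down, gripper open.
Joint ranges: [-2.91, 2.91], [-0.94, 2.29], [0.18, 2.7], [-1.29, 4.43], [0.17, 2.64], [-3, 3]. Speed limits (rad/s): [2.57, 2.57, 3.14, 3.14, 3.14, 3.14].

## Interface

Orientations are given as a unit quaternion [w, x, y, z].
In Python, from station import ctrl gives the robot as it stands. The module is installed in compiled form; this text tells all that it offers.
- The arm moves only by the shell command python3 -m crank 'ROWS' [OPENING] [FORCE]. ROWS is JSON, a list of rows, each a list of 4 numbers: the shift along the tool's x, y, z in m, then the turn about the tool's z in degrees. In form: [[dx, dy, dz, turn], ...]. A call has 1 to 20 rows; each row is the pose to reach, as a shift and turn from the pose commanded when the call began, along the tool's axes at that moment; what a row does not reach only later rows make up. A row lasts 1/12 s, in which the tool goes at most 41.7 mm and 7.16 degrees, less where a joint would pass 70% of its speed; a pose out of reach is approached as far as the arm can. A call with a gripper value outside its range is refused whole. OPENING is the finger opening in m, from 0 to 0.0854, set as the call begins (- or left out, the last holds). The fingers move at their own pace and stop on an object; FORCE is the grip in N (left out, the last holds). Time passes only in rows, so rows that repeat a pose let the fingers close. It gives the time, the measured TCP pose, the force, the opening and the grip force at its end, in the units of the state.
- ctrl.read_state(): the state, without advancing time (a new reading comes with each control period).
- ctrl.grab_frame(name): name is "scene" or "top"; returns a dict with "frame" (384x512x3 uint8, red, green, blue), "z_map" (384x512 float32, m along the optical axis (not along the pixel's ray), 0 where there is no reading), "intrinsics" (3x3 intrinsics, pixels), "k1" (the pictures are not rectified: a ray, as slopes to the right and down, at radius r is drawn at 1 + k1 r^2 times it, then the intrinsics apply), "R" (3x3) and "t" (3): a world point X has camera coordinates R X + t. Camera axes: x right, y down, z forward; pixel columns grow to the right and rows downward; lengths in m; the calibration is good to about 2 mm. A picture is of the moment at which its call begins.
- ctrl.sign_off(): hands the job in; it is judged then, once.
The state is a dict: "time": time; "joint_positions": joint angles; "joint_velocities": joint speeds; "tau": joint torques, N m; "position": TCP position; "tool_rot": TCP orientation; "force": force on the tool from outside, world axes, zero at the start; "wrist_torque": the same for the moment, N m; "gripper_width": opening from 0.0 (shut) to 1.0 (fully open); "finger_force": force on a finger pad.
Only numpy, scipy, OpenCV 4.12 (cv2) and the standard library are available. Lean on these libraries where they do the work, as an engineer would, in place of code of your own. Each camera call takes 0.05 s, during which the arm holds its last target. There are 200 camera calls.

## Task

Open the transport lock of the shaker drive unit: slide the yellow guard by its black grip to the left, fully to its end stop. Then reach down into the narrow gap behind the steel bracket, take the hidden brass T-head of the bolt between the fingers by its two flat sides, bring it upright against its spring and keep it from turning back, so that the nut in front can be undone: finish while still holding it, and leave the glassware and the stopper round it where they stand.

Things in the scene. Friction and masses are not known exactly. Their poses are not given: they have to be found in the camera images.
- drive: Shaker drive unit, fixed, 190 x 236 x 110 mm: upright steel bracket in front, white housing behind, both 110 mm high; between them a gap 56 mm wide along the unit's y, open above and at its ends, floor 14 mm up. Origin: bench level under the gap's middle; x from bracket to housing (away from robot), y to the unit's left, z up. On top: 4 mm rails with 11 mm black end stops.
- lock (a joint): Transport lock slide, m: 0 with the guard over the bolt head, 0.110 at its end stop to the unit's left (+y of the drive), where the gap over the head is free; below about 0.10 the guard is in the gripper's way. Starts at 0 to 0.03, about 2.5 N of friction, stays where it is left.
- lock_grip (a point): Point in the black grip on the yellow guard, on its centre line, 12 mm below its top and 21 mm above the guard plate. Grip: 30 mm along the drive's x, 16 mm along y. Plate: 84 (x) x 80 (y) x 5 mm, top 118 mm above the bench, reaching 68 mm to -y and 12 mm to +y of this point. It travels along the drive's y, from y = -22 mm (lock 0) to +88 mm (lock 0.110).
- bolt (a joint): Turn of the bolt about the drive's x axis, rad: 0 with the head upright (long side vertical); positive = clockwise seen from the robot (top leans to -y). A spring keeps it at its stop at 0.42; holding it upright takes about 0.06 N m, and let go it turns back. Upright fingers closing on its flat sides along the drive's y turn it upright.
- bolt_head (a point): Centre of the bolt's brass T-head in the gap: drive's x = 0, y = -50 mm, 78 mm above the bench, 32 mm below the bracket's top. Head: 16 mm along the drive's x, 12 mm across its two flat sides (along y when upright), 32 mm long (vertical when upright), on a 10 mm shank from the bracket. On the same axis in front of the bracket: brass nut and stud end with a red line (vertical when upright).
- conical_flask: Bystander, to be left alone: a conical glass flask, 92 across, 124 high mm, loose. Origin at the centre of its underside, z up. It stands about 0.24 m to one side of the drive unit's middle.
- beaker_250: Bystander, to be left alone: a glass beaker, 99 across, 129 high mm, loose. Origin at the centre of its underside, z up. It stands about 0.24 m to one side of the drive unit's middle.
- cylinder_10: Bystander, to be left alone: a slim stoppered glass measuring cylinder, 30 across, 131 high mm, loose. Origin at the centre of its underside, z up.
- bung_1: Bystander, to be left alone: a black rubber stopper, 34 across, 22 high mm, loose. Origin at the centre of its underside, z up.

How it is judged:
On the way, in this order (a step that is already met when the one before it is completed fails the run):
1. the transport lock is slid to its end stop (value of joint lock above 0.106 m), for 0.2 s.
2. the bolt head is between the fingers, gripped and upright (value of joint bolt between -0.15 and 0.15 rad and contact force between the fingers and bolt above 4 N and distance between the grasp point and bolt_head below 0.02 m and value of joint lock above 0.104 m), for 0.3 s.
At the end, for the whole second after the job is handed in: The robot still holds the bolt head: its centre within 20 mm of the grasp point between the fingers, gripped with more than 4 N, upright within 0.15 rad (about 9 degrees) and not turning, while the transport lock stands open within 6 mm of its end stop (all of step 2 and velocity of joint bolt between -0.05 and 0.05 rad/s); the arm keeps its last pose, push and grip.
It fails at once if a conical glass flask is shifted by more than 25 mm or tipped (distance of conical_flask from where it was at the start of the episode above 0.025 m or angle between conical_flask's own z axis and vertical above 0.35 rad).
It fails at once if a glass beaker is shifted by more than 25 mm or tipped (distance of beaker_250 from where it was at the start of the episode above 0.025 m or angle between beaker_250's own z axis and vertical above 0.35 rad).
It fails at once if a slim stoppered glass measuring cylinder is shifted by more than 25 mm or tipped (distance of cylinder_10 from where it was at the start of the episode above 0.025 m or angle between cylinder_10's own z axis and vertical above 0.35 rad).
It fails at once if a black rubber stopper is shifted by more than 25 mm or tipped (distance of bung_1 from where it was at the start of the episode above 0.025 m or angle between bung_1's own z axis and vertical above 0.35 rad).
It also fails if it takes over 40 s, if anything falls off the work surface, if the arm or the gripper's body presses on something with over 40 N, if the wrist force passes 120 N, or if a joint passes its speed limit or range.

## Working session

There is one attempt and no reset: what is moved stays moved. The work goes in short steps, Python scripts to look and compute and a shell command to move; the robot and the scene stay as the last step left them, time stands still between calls to the robot, and variables do not carry over. Pictures are saved under pics/ and viewed, at most 10 in all, crops included, and the job is handed in when it is done.

```bash
mkdir -p pics; cat > h.py <<'E'
import numpy as np, cv2
from station import ctrl
def pts(f):
    K=f["intrinsics"];z=f["z_map"];h,w=z.shape
    u,v=np.meshgrid(np.arange(w),np.arange(h))
    return cast(f,u,v)*z[...,None]@np.array(f["R"])-np.array(f["R"]).T@f["t"]
def cast(f,u,v):
    K=np.array(f["intrinsics"]);x=(u-K[0,2])/K[0,0];y=(v-K[1,2])/K[1,1];a,b=x,y
    for _ in range(8):
        s=1+f["k1"]*(a*a+b*b);a,b=x/s,y/s
    return np.stack([a,b,np.ones_like(a)],-1)
def onplane(f,u,v,z):
    R=np.array(f["R"]);c=-R.T@f["t"];d=cast(f,np.array(u,float),np.array(v,float))@R
    return c+d*((z-c[2])/d[...,2])[...,None]
E
python3 - <<'E'
from h import *
ims=[]
for n in("scene","top"):
    f=ctrl.grab_frame(n);np.save(f"{n}0.npy",f,allow_pickle=True)
    cv2.imwrite(f"pics/{n}0.png",f["frame"][...,::-1]);print(n,-np.array(f["R"]).T@f["t"],f["k1"],f["intrinsics"][0][0],(f["z_map"]>0).mean())
print(ctrl.read_state())
E
```

```text
scene [-0.51375053 -1.0980952   0.82503541] -0.10213964930841139 429.60756382919277 0.8875274658203125
top [ 0.33411828 -0.06726022  1.46370752] -0.03362104015578926 376.8696624755731 0.99609375
{'time': 0.1, 'joint_positions': array([-1.54606812e+00,  1.58988468e-01,  1.59814600e+00,  1.92897472e-05,
        1.38623139e+00, -2.10101117e-01]), 'joint_velocities': array([-0.00095951, -0.00043564, -0.00202461, -0.00027278,  0.00038686,
       -0.00143676]), 'tau': array([-1.73005442e-04, -3.96993327e+01, -3.32335889e+01, -2.36187734e-04,
        4.18381780e-03, -9.53199844e-06]), 'position': array([ 0.13375955, -0.55864426,  0.23039412]), 'tool_rot': array([-8.81920268e-04,  9.93114632e-01,  1.17143254e-01,  9.14973033e-05]), 'force': array([-0.44546232, -0.71129161,  0.46006842]), 'wrist_torque': array([ 0.01869611, -0.02019911, -0.03250402]), 'finger_force': 0.0, 'gripper_width': 0.9988753042860562}
```

View pics/scene0.png

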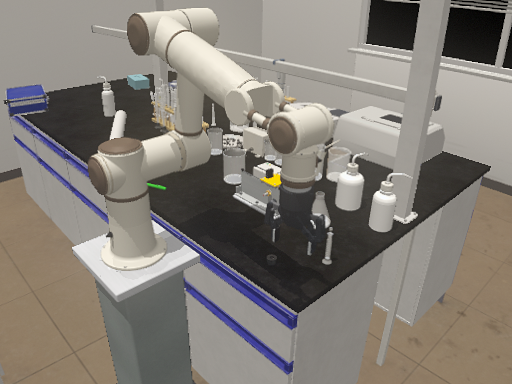

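View pics/top0.png

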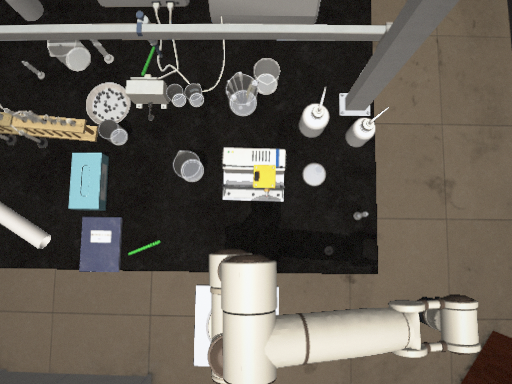

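The top view shows the drive at about (254,175), the yellow guard at (264,177), the beaker at (188,166) and the flask at (314,174). The cylinder is at (360,215) and the stopper at (329,250). Next I measure the unit and the grip.

```bash
python3 - <<'E'
from h import *
f=np.load("top0.npy",allow_pickle=True).item();P=pts(f);im=f["frame"]
hsv=cv2.cvtColor(im,cv2.COLOR_RGB2HSV)
roi=np.zeros(im.shape[:2],bool);roi[140:210,212:296]=1
m=roi&(P[...,2]>.09)&(P[...,2]<.16)
r=cv2.minAreaRect(np.argwhere(m)[:,::-1].astype(np.float32));print("drive>0.09",r)
b=cv2.boxPoints(r);print(onplane(f,b[:,0],b[:,1],.11).round(4))
y=roi&(hsv[...,0]>20)&(hsv[...,0]<35)&(hsv[...,1]>150)
r=cv2.minAreaRect(np.argwhere(y)[:,::-1].astype(np.float32));b=cv2.boxPoints(r);q=onplane(f,b[:,0],b[:,1],.118)
print("guard",r,q.round(4),q.mean(0),np.median(P[y],0))
g=roi&(P[...,2]>.128)&(P[...,2]<.2);print("grip",g.sum(),P[g].mean(0),P[g].max(0),P[g].min(0))
for n,(u,v,z) in dict(flask=(314,174,.12),beaker=(188,166,.12),cyl=(360,215,.12),bung=(329,250,.022)).items(): print(n,onplane(f,u,v,z).round(3),P[v,u].round(3))
s=np.load("scene0.npy",allow_pickle=True).item()["frame"][130:280,190:370,::-1]
a=cv2.resize(im[135:265,205:375,::-1],None,fx=4,fy=4,interpolation=cv2.INTER_CUBIC)
cv2.imwrite("pics/t1.png",a);cv2.imwrite("pics/s1.png",cv2.resize(s,None,fx=4,fy=4,interpolation=cv2.INTER_CUBIC))
E
```

```text
drive>0.09 ((253.71861267089844, 168.41131591796875), (62.57175064086914, 40.390655517578125), 1.5481576919555664)
[[ 0.5109  0.0541  0.11  ]
 [ 0.6604  0.0533  0.11  ]
 [ 0.6564 -0.1762  0.11  ]
 [ 0.5072 -0.1725  0.11  ]]
guard ((248.1173553466797, 164.71676635742188), (67.42402648925781, 40.742149353027344), 54.65989303588867) [[ 0.6521  0.0926  0.118 ]
 [ 0.7417 -0.0275  0.118 ]
 [ 0.5389 -0.171   0.118 ]
 [ 0.4523 -0.0522  0.118 ]] [ 0.59625227 -0.03951417  0.118     ] [ 0.55448711 -0.10131557  0.117239  ]
grip 38 [ 0.54812033 -0.07058053  0.14838381] [ 0.56343884 -0.06530645  0.15506899] [ 0.53364776 -0.07620647  0.12828454]
flask [ 0.563 -0.278  0.12 ] [ 0.568 -0.282  0.093]
beaker [0.588 0.178 0.12 ] [ 0.611  0.2   -0.002]
cyl [ 0.417 -0.441  0.12 ] [ 0.42  -0.454  0.073]
bung [ 0.289 -0.349  0.022] [ 0.289 -0.349  0.021]
```

View pics/t1.png

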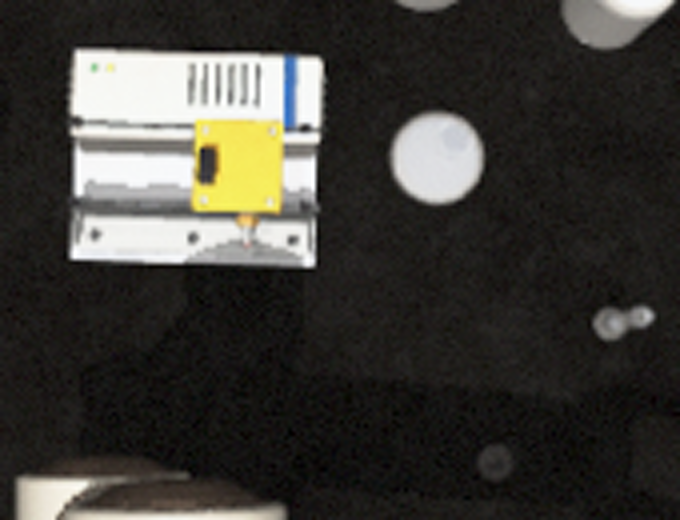

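View pics/s1.png

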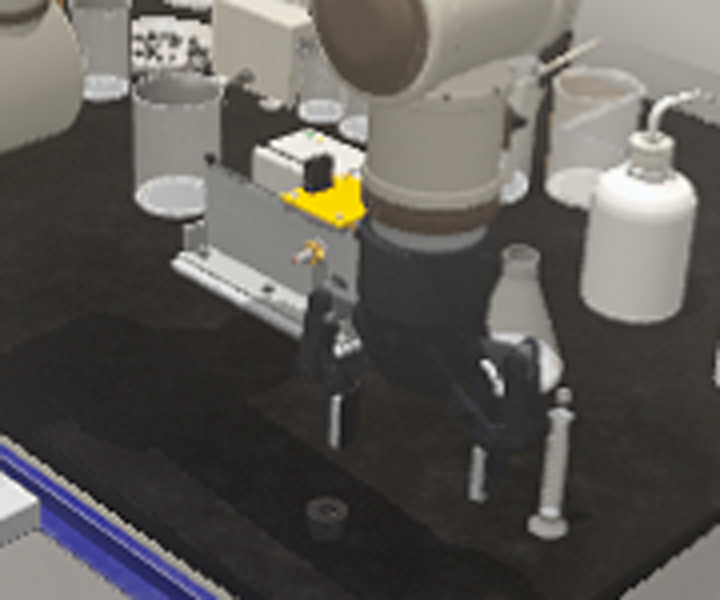

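The crops show the grip at t1 (207,165), the guard plate centred at about (238,167), the nut and stud at about (247,220), and the gap running left to right under the guard. The first yellow mask also picked up the housing LED, so I redo it with the largest contour.

```bash
cat >> h.py <<'E'
def guard(f):
    im=f["frame"];hsv=cv2.cvtColor(im,cv2.COLOR_RGB2HSV)
    roi=np.zeros(im.shape[:2],bool);roi[150:200,212:296]=1
    y=(roi&(hsv[...,0]>20)&(hsv[...,0]<35)&(hsv[...,1]>150)).astype(np.uint8)
    c=max(cv2.findContours(y,0,1)[0],key=cv2.contourArea);b=cv2.boxPoints(cv2.minAreaRect(c))
    return onplane(f,b[:,0],b[:,1],.118)
E
python3 - <<'E'
from h import *
f=np.load("top0.npy",allow_pickle=True).item();P=pts(f);im=f["frame"]
print("guard",guard(f).round(4),guard(f).mean(0).round(4))
g=im[165:188,248:264].max(2).astype(int);k=g<60
v,u=np.argwhere(k).T;print("dark",k.sum(),u.mean()+248,v.mean()+165,onplane(f,u.mean()+248,v.mean()+165,.145))
print("nut",onplane(f,[266.7],[190.],.078).round(4))
# gap/bracket profile along x at several columns, heights
for c in (230,240,276):
    print(c,[(round(float(p[0]),3),round(float(p[2]),3)) for p in P[146:206:2,c]])
for r in (155,172,187): print(r,[(round(float(p[1]),3),round(float(p[2]),3)) for p in np.r_[P[r,218:228:1],P[r,278:290:1]]])
E
```

```text
guard [[ 0.5943 -0.0577  0.118 ]
 [ 0.5951 -0.1338  0.118 ]
 [ 0.5146 -0.1343  0.118 ]
 [ 0.5138 -0.0587  0.118 ]] [ 0.5545 -0.0961  0.118 ]
dark 10 256.0 173.9 [ 0.55713959 -0.06891642  0.145     ]
nut [[ 0.5085 -0.1093  0.078 ]]
230 [(0.692, 0.002), (0.658, 0.109), (0.651, 0.111), (0.644, 0.108), (0.636, 0.11), (0.628, 0.112), (0.622, 0.104), (0.615, 0.105), (0.606, 0.113), (0.598, 0.112), (0.59, 0.115), (0.584, 0.109), (0.58, 0.092), (0.58, 0.05), (0.578, 0.01), (0.57, 0.016), (0.562, 0.014), (0.554, 0.013), (0.547, 0.012), (0.539, 0.011), (0.518, 0.107), (0.518, 0.051), (0.514, 0.019), (0.507, 0.018), (0.499, 0.02), (0.491, 0.018), (0.484, 0.013), (0.477, 0.009), (0.47, 0.0), (0.462, -0.001)]
240 [(0.693, 0.003), (0.658, 0.112), (0.651, 0.109), (0.644, 0.108), (0.637, 0.106), (0.629, 0.109), (0.621, 0.111), (0.614, 0.108), (0.605, 0.115), (0.599, 0.112), (0.591, 0.111), (0.584, 0.11), (0.58, 0.095), (0.578, 0.061), (0.578, 0.013), (0.571, 0.009), (0.562, 0.014), (0.555, 0.012), (0.547, 0.014), (0.538, 0.018), (0.518, 0.108), (0.517, 0.062), (0.514, 0.024), (0.507, 0.018), (0.499,
[... 980 characters left out ...]
.073, -0.007), (0.069, 0.001), (0.065, 0.002), (0.061, -0.001), (0.056, 0.012), (0.049, 0.044), (0.046, 0.044), (0.041, 0.05), (-0.151, 0.078), (-0.154, 0.081), (-0.158, 0.084), (-0.162, 0.081), (-0.165, 0.084), (-0.169, 0.08), (-0.179, -0.003), (-0.183, 0.0), (-0.187, -0.006), (-0.19, 0.006), (-0.195, -0.002), (-0.198, 0.004)]
187 [(0.079, -0.001), (0.076, -0.005), (0.071, 0.002), (0.068, -0.003), (0.064, 0.0), (0.053, 0.076), (0.049, 0.076), (0.045, 0.08), (0.042, 0.079), (0.038, 0.082), (-0.149, 0.112), (-0.153, 0.112), (-0.156, 0.117), (-0.16, 0.116), (-0.163, 0.123), (-0.167, 0.112), (-0.171, 0.112), (-0.183, 0.002), (-0.188, -0.007), (-0.191, -0.001), (-0.195, 0.004), (-0.199, -0.002)]
```

```bash
python3 -m crank '[[0.52,-0.379,0,13.5],[0.52,-0.379,0,13.5],[0.52,-0.379,0,13.5],[0.52,-0.379,0,13.5],[0.52,-0.379,0,13.5],[0.52,-0.379,0,13.5],[0.52,-0.379,0,13.5],[0.52,-0.379,0,13.5],[0.52,-0.379,0,13.5],[0.52,-0.379,0,13.5],[0.52,-0.379,0,13.5],[0.52,-0.379,0,13.5],[0.52,-0.379,0,13.5],[0.52,-0.379,0,13.5],[0.52,-0.379,0,13.5],[0.52,-0.379,0,13.5],[0.52,-0.379,0,13.5],[0.52,-0.379,0,13.5],[0.52,-0.379,0,13.5],[0.52,-0.379,0,13.5]]' 0.06
python3 - <<'E'
from h import *
print(ctrl.read_state()["tool_rot"],ctrl.read_state()["position"])
f=ctrl.grab_frame("scene");cv2.imwrite("pics/s2.png",cv2.resize(f["frame"][110:260,190:370,::-1],None,fx=4,fy=4,interpolation=cv2.INTER_CUBIC))
E
```

```text
time: 1.77
position: [0.5506, -0.0706, 0.2311]
tool_rot: [0.0, 1.0, -0.001, -0.0]
force: [0.2, 0.0, 1.1]
gripper_width: 0.703
finger_force: 0.0
[ 5.94498207e-05  9.99999239e-01 -1.19058788e-03 -3.18654104e-04] [ 0.5506175  -0.07063649  0.2310934 ]
```

View pics/s2.png

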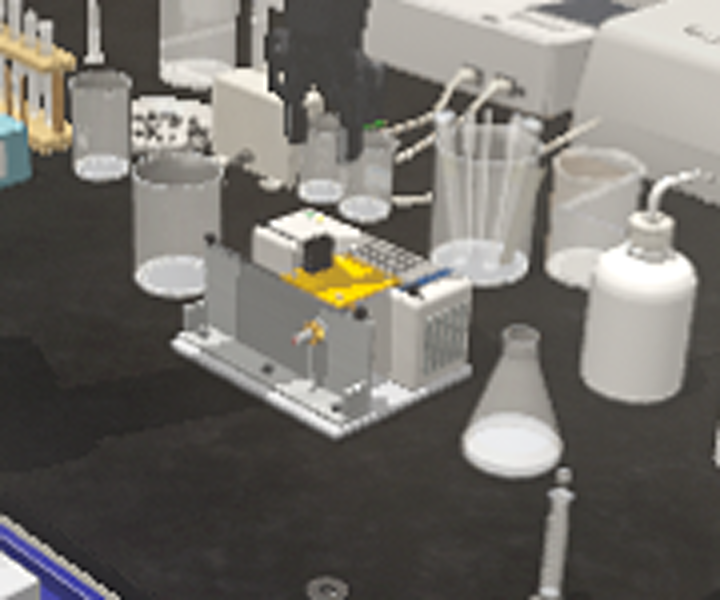

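The scene crop shows the gripper above the drive, with the grip at (318,252) in the crop, which is about (269.5,173) in the frame. The glassware is untouched. I check the grip position against this second view.

```bash
python3 - <<'E'
from h import *
f=ctrl.grab_frame("scene");P=pts(f)
print("grip",onplane(f,[269.5],[173.],.141),P[173,269])
# corner of bracket right-top front and stops
for u,v in ((242,170),(280,188)): print(P[v,u])
k=(P[...,2]>.125)&(P[...,2]<.16)&(abs(P[...,0]-.55)<.05)&(abs(P[...,1]+.07)<.06)&(f["frame"].max(2)<70)
print(k.sum(),P[k].mean(0),P[k].min(0),P[k].max(0))
R=np.array(f["R"]);K=f["intrinsics"]
for X in ([.5506,-.0706,.231],[.551,-.069,.141]):
    c=R@X+f["t"];print((K@(c/c[2])).round(1))
E
```

```text
grip [[ 0.54074452 -0.07908786  0.141     ]] [ 0.53731286 -0.07979465  0.14230909]
[0.51796625 0.05039851 0.11564425]
[ 0.5166411  -0.15810863  0.11600458]
41 [ 0.54348699 -0.07297419  0.13982441] [ 0.5343337  -0.08152096  0.12501047] [ 0.5590897  -0.06148578  0.15301866]
[270.5 149.4   1. ]
[269.5 171.4   1. ]
```

```bash
python3 -m crank '[[0,0,0.035,0],[0,0,0.07,0],[0,0,0.101,0],[0,0,0.101,0]]'
python3 -m crank '[[0,0,0,0],[0,0,0,0],[0,0,0,0],[0,0,0,0],[0,0,0,0],[0,0,0,0]]' 0 40
```

```text
time: 2.2
position: [0.5461, -0.0688, 0.1235]
tool_rot: [-0.002, 1.0, -0.001, -0.006]
force: [-1.5, 0.3, -2.0]
gripper_width: 0.701
finger_force: 0.0
time: 2.7
position: [0.5531, -0.0703, 0.1333]
tool_rot: [0.001, 1.0, -0.001, 0.002]
force: [-0.7, 0.5, 8.0]
gripper_width: 0.173
finger_force: 42.3
```

```bash
python3 -m crank '[[0,-0.015,0,0],[0,-0.035,0,0],[0,-0.055,0,0],[0,-0.075,0,0],[0,-0.085,0,0],[0,-0.09,0,0],[0,-0.09,0,0]]'
python3 -m crank '[[0,-0.003,0,0],[0,-0.005,0,0],[0,-0.007,0,0],[0,-0.007,0,0],[0,-0.007,0,0]]'
```

```text
time: 3.28
position: [0.5546, 0.0211, 0.1334]
tool_rot: [0.0, 1.0, -0.0, 0.004]
force: [4.5, 2.8, 4.8]
gripper_width: 0.178
finger_force: 42.0
time: 3.7
position: [0.5547, 0.0266, 0.1334]
tool_rot: [0.001, 1.0, -0.001, 0.004]
force: [6.2, -0.6, 5.2]
gripper_width: 0.174
finger_force: 41.8
```

```bash
python3 -m crank '[[0,-0.003,0,0],[0,-0.005,0,0],[0,-0.005,0,0],[0,-0.005,0,0]]'
python3 - <<'E'
from h import *
f=ctrl.grab_frame("top");print(guard(f).round(4),guard(f).mean(0))
E
```

```text
time: 4.03
position: [0.5548, 0.0302, 0.1333]
tool_rot: [0.002, 1.0, -0.001, 0.004]
force: [4.9, -5.9, 4.7]
gripper_width: 0.178
finger_force: 41.8
[[0.5375 0.0426 0.118 ]
 [0.5383 0.0392 0.118 ]
 [0.5201 0.0352 0.118 ]
 [0.5193 0.0387 0.118 ]] [0.52878808 0.03891877 0.118     ]
```

```bash
python3 -m crank '[[0,-0.003,0,0],[0,-0.006,0,0],[0,-0.006,0,0],[0,-0.006,0,0]]'
```

```text
time: 4.42
position: [0.5548, 0.0305, 0.1332]
tool_rot: [0.007, 1.0, -0.001, 0.004]
force: [3.9, -27.3, 1.2]
gripper_width: 0.175
finger_force: 42.3
```

```bash
python3 -m crank '[[0,0,0,0],[0,0,0,0],[0,0,0,0],[0,0,-0.02,0],[0,0,-0.05,0],[0,0,-0.08,0],[0,0,-0.1,0],[0,0,-0.1,0]]' 0.06
python3 -m crank '[[0,0.035,0,0],[0,0.07,0,0],[0,0.105,0,0],[0,0.135,0,0],[0,0.147,0,0],[0,0.147,0,0],[0,0.147,0,0]]'
python3 - <<'E'
from h import *
print(ctrl.read_state()["position"])
f=ctrl.grab_frame("scene");g=ctrl.grab_frame("top")
P=pts(f);k=(P[...,2]>.125)&(P[...,2]<.16)&(abs(P[...,0]-.55)<.05)&(abs(P[...,1]-.03)<.06)&(f["frame"].max(2)<70)
print(k.sum(),P[k].mean(0))
a=cv2.resize(f["frame"][120:230,200:320,::-1],(480,440),interpolation=cv2.INTER_CUBIC);b=cv2.resize(g["frame"][140:210,215:295,::-1],(320,280),interpolation=cv2.INTER_CUBIC)
c=np.zeros((440,800,3),np.uint8);c[:,:480]=a;c[:280,480:]=b;cv2.imwrite("pics/m3.png",c)
E
```

```text
time: 5.08
position: [0.554, 0.0386, 0.236]
tool_rot: [0.001, 1.0, 0.0, 0.005]
force: [0.0, -0.9, 0.1]
gripper_width: 0.702
finger_force: 0.0
time: 5.67
position: [0.5509, -0.108, 0.2296]
tool_rot: [-0.001, 1.0, -0.001, -0.001]
force: [-0.0, 0.8, -0.4]
gripper_width: 0.702
finger_force: 0.0
[ 0.55091741 -0.10804547  0.22955341]
38 [0.54791869 0.02546984 0.13848284]
```

View pics/m3.png

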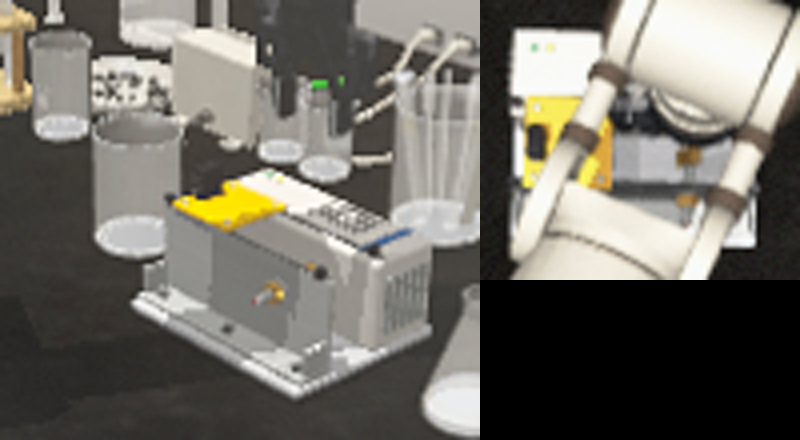

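The guard now stands at its end stop, with its grip moved 98 mm. Between the arm links the top view shows the brass head at (688,158), which is about (267,179.5) in the frame, and the nut at (687,200). I locate the head from these pixels.

```bash
python3 - <<'E'
from h import *
f=ctrl.grab_frame("top");P=pts(f);hsv=cv2.cvtColor(f["frame"],cv2.COLOR_RGB2HSV)
k=np.zeros(hsv.shape[:2],bool);k[173:186,255:280]=1
k&=(hsv[...,0]>10)&(hsv[...,0]<28)&(hsv[...,1]>90)
v,u=np.argwhere(k).T;print(k.sum(),u.mean(),v.mean(),u.min(),u.max(),v.min(),v.max(),np.median(P[k],0))
print(onplane(f,u.mean(),v.mean(),.09),guard(f).round(4))
E
```

```text
23 266.7826086956522 178.30434782608697 264 269 176 180 [ 0.54875166 -0.10663434  0.09129482]
[ 0.55042883 -0.10889136  0.09      ] [[ 0.5517  0.0414  0.118 ]
 [ 0.5984  0.0366  0.118 ]
 [ 0.5937 -0.0038  0.118 ]
 [ 0.5471  0.0012  0.118 ]]
```

```bash
python3 -m crank '[[0,0,0.03,0],[0,0,0.06,0],[0,0,0.085,0],[0,0,0.1,0],[0,0,0.115,0],[0,0,0.13,0],[0,0,0.145,0],[0,0,0.158,0],[0,0,0.168,0],[0,0,0.168,0],[0,0,0.168,0]]'
```

```text
time: 6.73
position: [0.5511, -0.1081, 0.062]
tool_rot: [-0.0, 1.0, -0.0, -0.0]
force: [0.2, -0.6, 0.6]
gripper_width: 0.703
finger_force: 0.0
```

```bash
python3 -m crank '[[0,0,0,0],[0,0,0,0],[0,0,0,0],[0,0,0,0],[0,0,0,0],[0,0,0,0],[0,0,0,0],[0,0,0,0]]' 0 50
python3 - <<'E'
from h import *
s=ctrl.read_state();print(s["position"],s["wrist_torque"],s["gripper_width"]*85.4)
f=ctrl.grab_frame("scene");g=ctrl.grab_frame("top")
a=cv2.resize(f["frame"][130:230,200:320,::-1],(600,500),interpolation=cv2.INTER_CUBIC);cv2.imwrite("pics/s4.png",a)
P=pts(f);k=(P[...,2]>.125)&(P[...,2]<.16)&(abs(P[...,0]-.55)<.05)&(abs(P[...,1]-.03)<.04)&(f["frame"].max(2)<70)
print(k.sum(),P[k].mean(0))
E
```

```text
time: 7.4
position: [0.5514, -0.108, 0.0626]
tool_rot: [-0.001, 1.0, -0.001, 0.0]
force: [0.2, 5.2, 2.8]
gripper_width: 0.129
finger_force: 49.1
[ 0.55141948 -0.10801328  0.06263099] [ 0.88216679  0.0030348  -0.31401394] 11.053972065975172
45 [0.54716414 0.02668265 0.14100822]
```

View pics/s4.png

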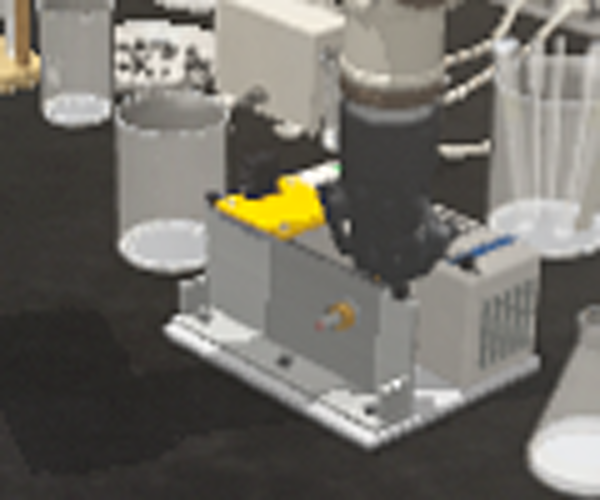

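The fingers hold the flats: the opening is 11 mm for a 12 mm head, with 49 N of grip. The guard still stands open and the glassware is untouched. I let it settle briefly, then hand in.

```bash
python3 -m crank '[[0,0,0,0],[0,0,0,0],[0,0,0,0],[0,0,0,0],[0,0,0,0],[0,0,0,0],[0,0,0,0],[0,0,0,0]]' && python3 -c "
from station import ctrl
print(ctrl.sign_off())"
```

```text
time: 8.17
position: [0.5514, -0.108, 0.0627]
tool_rot: [-0.001, 1.0, -0.001, 0.0]
force: [-0.1, 5.7, 2.7]
gripper_width: 0.127
finger_force: 49.1
the job is handed in; nothing more can be done
None
```

I slid the guard to its end stop and handed the job in at 8.2 s with the bolt head still gripped by its flats at about 49 N; an 11 mm finger opening on the 12 mm head indicates it is upright, and the hand-in returned no verdict.

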